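# Start up the desktop mill from its console

## Task

Start the mill from its blue console with the closed fingertips: press the white-ribbed end of the yellow mains rocker fully down, then the white-ribbed end of the blue dust-extractor rocker fully down, and then push the green start button all the way in, hold it in for about a second and let it come back out. Work strictly in that order (neither the extractor nor start before its turn), leave the grey lamp rocker and the red stop button alone, and do not pick up or shift anything that lies around.

Things in the scene. Friction and masses are not known exactly. Their poses are not given: they have to be found in the camera images.
- console: blue box, 266 x 366 x 30 mm, fixed; origin under its centre, +x away from the robot, +y left, turned up to 0.3 rad. On top six places (its x = -55, +55 mm; y = -105, 0, +105 mm) hold, in any order, five control modules and the cutter tube. A module: fixed black block 90 (x) by 66 (y) mm, 25 mm high (top 55 mm above the table), turned like the console.
- mains (a joint): yellow rocker switch, mains: hinge angle in rad, 0 = off (white rib up), 0.4 = fully on (white rib down). It needs about 3 N at the white rib, then a hard stop; it has no spring and stays where it is left. Starts between 0 and 0.04. Paddle 72 x 40 mm, hinged across its middle.
- mains_on (a point): middle of the top of the white rib (38 x 8 mm, 5 mm proud) across the ON end of the yellow mains paddle: press here, straight down. 29 mm from the hinge line, on the side away from the robot (console +x). About 82 mm above the table when off; goes down about 11.5 mm when fully on. A finger 30 mm wide touches nothing else here.
- extractor (a joint): blue rocker switch, dust extractor: hinge angle in rad, 0 = off (white rib up), 0.4 = fully on (white rib down). It needs about 3 N at the white rib, then a hard stop; it has no spring and stays where it is left. Starts between 0 and 0.04. Paddle 72 x 40 mm, hinged across its middle.
- extractor_on (a point): middle of the top of the white rib (38 x 8 mm, 5 mm proud) across the ON end of the blue extractor paddle: press here, straight down. 29 mm from the hinge line, on the side away from the robot (console +x). About 82 mm above the table when off; goes down about 11.5 mm when fully on. A finger 30 mm wide touches nothing else here.
- lamp (a joint): grey rocker switch, work lamp, to be left off: hinge angle in rad, 0 = off (white rib up), 0.4 = fully on (white rib down). It needs about 3 N at the white rib, then a hard stop; it has no spring and stays where it is left. Starts between 0 and 0.04. Paddle 72 x 40 mm, hinged across its middle.
- lamp_on (a point): middle of the top of the white rib of the grey lamp paddle, made like the others; not to be pressed
- start (a joint): green start button, spring-loaded: travel in m, 0 = out, 0.008 = fully in; moves straight down, begins to move at about 1.5 N, needs 5 N to be fully in, and springs back
- start_top (a point): centre of the flat top of the green start button (a cylinder of 36 mm diameter), 81 mm above the table when out, moving with it; the place to press
- stop (a joint): red mushroom stop button on a yellow ring, 44 mm diameter, spring-loaded: travel in m, 0 = out, 0.008 = in; not to be pressed
- stop_top (a point): place at the centre of the top of the red stop button, 81 mm above the table (its head is 2 mm higher)
- cutter_tube: loose upright orange tube with black cap, 29 mm diameter, 46 mm tall, standing on one of the console's six places (its top 76 mm above the table); origin at the centre of its underside
- spanner: loose steel spanner, 170 mm long, lying on the table left of the console, origin under its middle
- collet_nut: loose round steel collet nut, 36 mm diameter, 24 mm tall, on the table right of the console, origin at the centre of its underside
- workpiece: loose aluminium block, 40 x 80 x 22 mm, on the table beyond the console, origin at the centre of its underside
- oil_bottle: loose closed white bottle with red cap, 52 mm diameter, 130 mm tall, on the right, origin at the centre of its underside
- screwdriver: loose red-handled screwdriver, 200 mm long, lying on the table at the right, origin under its middle
- insert_box: loose orange box with clear lid, 75 x 50 x 30 mm, on the left, origin at the centre of its underside

How it is judged (in metres and radians):
On the way, in this order (a step that is already met when the one before it is completed fails the run):
1. the yellow mains rocker is pressed fully on (value of joint mains above 0.34 rad), for 0.2 s.
2. then the blue extractor rocker is pressed fully on (value of joint extractor above 0.34 rad), for 0.2 s.
3. then the green start button is pushed in (at least 6 of its 8 mm) and held for 0.7 s (value of joint start above 0.006 m), for 0.7 s.
At the end, for the whole second after the job is handed in: The mains and extractor rockers stand on (above 0.32 of 0.4 rad), the start button is out again (within 1 mm), the lamp rocker is still off (below 0.1 rad), the stop button is out (within 2 mm), and every loose thing is within 15 mm of where it stood (value of joint each of mains, extractor above 0.32 rad and value of joint start below 0.001 m and value of joint lamp below 0.1 rad and value of joint stop below 0.002 m and distance of each of cutter_tube, spanner, collet_nut, workpiece, oil_bottle, screwdriver, insert_box from where it was at the start of the episode below 0.015 m); the robot touches nothing.
It fails at once if the extractor rocker is switched before the mains is on (value of joint extractor above 0.15 rad and value of joint mains below 0.3 rad).
It fails at once if the start button is pressed before both mains and extractor are on (value of joint start above 0.003 m and value of joint any of mains, extractor below 0.3 rad).
It fails at once if the lamp rocker is switched (above 0.15 rad) (value of joint lamp above 0.15 rad).
It fails at once if the red stop button is pressed (over 3 mm) (value of joint stop above 0.003 m).
It fails at once if a loose thing is lifted, carried or pushed by more than 20 mm (distance of any of cutter_tube, spanner, collet_nut, workpiece, oil_bottle, screwdriver, insert_box from where it was at the start of the episode above 0.02 m).
It also fails if it takes over 45 s, if anything falls off the work surface, if the arm or the gripper's body presses on something with over 40 N, if the wrist force passes 120 N, or if a joint passes its speed limit or range.

## Robot

A 6-joint arm with a two-finger parallel gripper is mounted at the origin on the work surface. World frame = base frame: x ahead of the robot, y to its left, z up, the work surface at z = 0. Lengths are in mm, angles in rad, forces in N, time in s.
With the tool pointing down it reaches from about 275 to 750 mm from the base axis. Payload 10.2 kg.
Tool frame: the origin (TCP) lies at the very end of the fingers, on their centre line; the grasp point (between the pads) lies 19 mm behind it; x points along the fingers, y is the direction in which the jaws open and shut, and the axes are right-handed (so a half turn about x gives the same grasp; the last joint's range is limited). The gripper opens to 85 mm and grips with 20 to 120 N. Pads are 22 mm wide; open, the fingers measure 114 mm over their backs; the gripper's body (76 mm by 85 mm) begins 54 mm behind the grasp point. The pads swing forward as they close: fully open they stand 13 mm farther back than shut.
Start: joints at [-1.34, 0.313, 1.498, -0, 1.331, -0.223], TCP at [230.14, -471.876, 231.294] pointing down, gripper open.
Joint ranges: [-2.94, 2.94], [-0.97, 2.17], [0.19, 2.56], [-1.23, 4.37], [0.02, 3.11], [-2.88, 2.88]. Speed limits (rad/s): [2.39, 2.39, 3.01, 3.14, 3.14, 3.14].

## Interface

Orientations are given as a unit quaternion [w, x, y, z].
In Python, from rig import ctrl gives the robot as it stands. The module is installed in compiled form; this text tells all that it offers.
- The arm moves only by the tool move_arm, never from a script. Its argument "targets" is a list that holds one entry, the list of rows, each a list of 7 numbers: the opening, from 0 (shut) to 1 (fully open), then the shift along the tool's x, y, z each as a share of 150 mm, from -1 to 1, then the turn, a rotation vector about the tool's x, y, z each as a share of 60 degrees, from -1 to 1. A call has 1 to 5 rows; each row shifts and turns the commanded pose from where the row before left it, along the tool's axes as they then stand; what a row does not reach is not made up. A row lasts 1/10 s, in which the tool goes at most 50 mm and 8.59 degrees, less where a joint would pass 70% of its speed; a pose out of reach is approached as far as the arm can. A call with a number of a shift or a turn outside -1 to 1 is refused whole. A call with a gripper value outside its range is refused whole. The fingers move at their own pace and stop on an object; "force" is the grip in N (left out, the last holds). Time passes only in rows, so rows that do not move let the fingers close. It gives the time, the measured TCP pose, the force and the opening at its end, in the units of the state.
- ctrl.sense(): the state, without advancing time (a new reading comes with each control period).
- ctrl.capture(name): name is "side" or "top" or "wrist"; returns the picture (384x512x3 uint8, red, green, blue); there is no depth.
- ctrl.calibration(name): a dict with "camera_matrix" (3x3 intrinsics, pixels), "extrinsics" (4x4, takes a point from world to camera coordinates); the wrist camera has in their place "tool_from_camera" (4x4, takes a point from camera to tool coordinates, whose origin is the TCP and whose axes are the tool frame's). Camera axes: x right, y down, z forward; pixel columns grow to the right and rows downward; lengths in mm; the calibration is good to about 2 mm. A picture is of the moment at which its call begins: read the wrist's pose just before it. calibration takes no time and is no camera call.
- ctrl.finish_job(): hands the job in, once; it reports no verdict.
Trained networks look in the newest picture that a camera, given by its name, has taken for a name from the list of things; names that differ only in an ending like _2 or _b are one class to them, and where a whole thing is asked for, a point or a joint stands for the part that bears it (a point fixed in the world has none). Each returns a list of dicts, best first, with "confidence" (0 to 1); they miss things now and then, are a little off and sometimes report something else, mostly with a low value. They report only what shows in the picture. A call takes as long as a camera call.
- ctrl.recognise(label, camera): "point" ([row, column] in pixels, amid what is visible of it).
- ctrl.cut_out(label, camera): "pixels" (384x512 bool, what is visible of it) and "point" ([row, column] in pixels, amid what is visible of it).
The state is a dict: "time_s": time; "joints": joint angles; "dq": joint speeds; "tau": joint torques, N m; "eef_pos": TCP position; "ee_rot": TCP orientation; "force": force on the tool from outside, world axes, zero at the start; "wrist_torque": the same for the moment, N m; "grip_width": opening from 0.0 (shut) to 1.0 (fully open).
Only numpy, scipy, OpenCV 4.12 (cv2) and the standard library are available. Lean on these libraries where they do the work, as an engineer would, in place of code of your own. Each camera call takes 0.05 s, during which the arm holds its last target.

## Working session

There is one attempt and no reset: what is moved stays moved. The work goes in short steps, Python scripts to look and compute and a tool call to move; the robot and the scene stay as the last step left them, time stands still between calls to the robot, and variables do not carry over. Pictures are saved under pics/ and viewed, and the job is handed in when it is done.

Besides the shell and the picture viewer there is one more tool, called by a JSON object that holds its "method" and its "body", one argument or row to a line. move_arm: Moves the arm, as the interface text tells. Shift numbers are shares of 150 mm and turn numbers shares of 60 degrees, none past 1 either way. Its arguments: {"type":"object","properties":{"targets":{"type":"array","items":{"type":"array","items":{"type":"array","items":{"type":"number","minimum":-1,"maximum":1}}}},"force":{"type":"number"}},"required":["targets"]}

```bash
mkdir -p pics; ls; python3 - <<'E'
from rig import ctrl
import cv2,numpy as np
s=ctrl.sense(); print({k:np.round(v,3).tolist() for k,v in s.items()})
for n in ["side","top","wrist"]:
    im=ctrl.capture(n); cv2.imwrite(f"pics/{n}0.png",im[:,:,::-1]); c=ctrl.calibration(n); print(n,{k:np.round(v,4).tolist() for k,v in c.items()})
print(ctrl.sense()['time_s'])
E
```

```text
pics
{'time_s': 0.0, 'joints': [-1.34, 0.313, 1.498, 0.0, 1.331, -0.223], 'dq': [0.001, -0.002, 0.0, 0.0, -0.001, 0.001], 'tau': [-0.002, -41.227, -25.975, -0.0, 0.004, -0.0], 'eef_pos': [230.089, -471.606, 230.739], 'ee_rot': [0.159, 0.689, 0.16, -0.689], 'force': [-1.002, 0.37, 0.588], 'wrist_torque': [-0.095, 0.038, -0.016], 'grip_width': 1.001}
side {'camera_matrix': [[418.3799, 0.0, 256.9605], [0.0, 418.3799, 189.5091], [0.0, 0.0, 1.0]], 'extrinsics': [[-0.7024, -0.7118, 0.0015, 388.7768], [-0.514, 0.5058, -0.6928, 335.6066], [0.4924, -0.4874, -0.7211, 1095.2894], [0.0, 0.0, 0.0, 1.0]]}
top {'camera_matrix': [[459.8513, 0.0, 254.1187], [0.0, 459.8513, 182.5172], [0.0, 0.0, 1.0]], 'extrinsics': [[0.009, -1.0, 0.0006, 0.7401], [-0.9938, -0.009, -0.1106, 558.5362], [0.1106, 0.0004, -0.9939, 1680.3569], [0.0, 0.0, 0.0, 1.0]]}
wrist {'camera_matrix': [[315.0821, 0.0, 253.4886], [0.0, 315.0821, 193.3775], [0.0, 0.0, 1.0]], 'tool_from_camera': [[-0.0012, -0.3249, 0.9457, -142.6858], [1.0, -0.0001, 0.0013, 0.1477], [-0.0003, 0.9458, 0.3249, -83.7615], [0.0, 0.0, 0.0, 1.0]]}
0.15
```

View pics/side0.png

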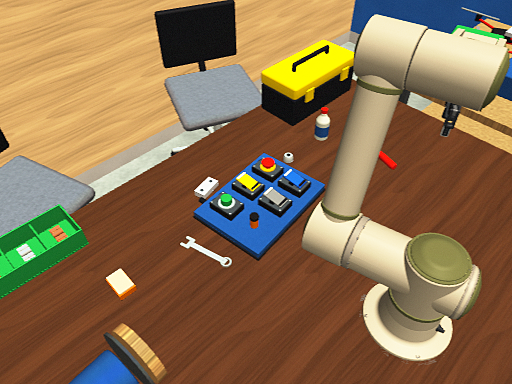

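View pics/top0.png

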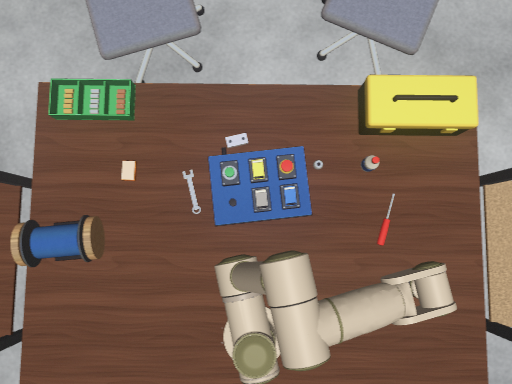

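View pics/wrist0.png

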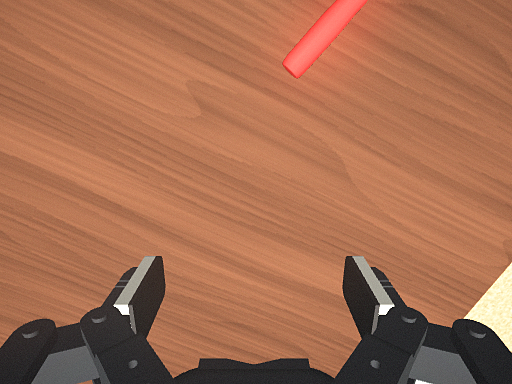

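The top view shows the far row from left to right as start (230,172), mains (258,168) and stop (287,166). The near row is tube (232,202), lamp (261,198) and extractor (290,196). The console is turned slightly. Next I locate each one in both views.

```bash
cat > h.py <<'E'
from rig import ctrl
import cv2,numpy as np
from scipy.optimize import least_squares
from scipy.spatial.transform import Rotation as R
def P(n):
    c=ctrl.calibration(n); return np.array(c['camera_matrix'])@np.array(c['extrinsics'])[:3]
def proj(Pm,X):
    x=Pm@np.append(X,1); return x[:2]/x[2]
def wristP(s):
    c=ctrl.calibration("wrist"); q=s['ee_rot']; T=np.eye(4); T[:3,:3]=R.from_quat([q[1],q[2],q[3],q[0]]).as_matrix(); T[:3,3]=s['eef_pos']
    E=np.linalg.inv(T@np.array(c['tool_from_camera'])); return np.array(c['camera_matrix'])@E[:3]
def plane(Pm,rc,z):
    u,v=rc[1],rc[0]
    A=np.array([[Pm[0,0]-u*Pm[2,0],Pm[0,1]-u*Pm[2,1]],[Pm[1,0]-v*Pm[2,0],Pm[1,1]-v*Pm[2,1]]])
    b=-np.array([(Pm[0,2]-u*Pm[2,2])*z+Pm[0,3]-u*Pm[2,3],(Pm[1,2]-v*Pm[2,2])*z+Pm[1,3]-v*Pm[2,3]])
    return np.linalg.solve(A,b)
E
python3 - <<'E'
from h import *
Ps={n:P(n) for n in("top","side")}
obs={}
for l in ["start_top","mains_on","extractor_on","stop_top","lamp_on","cutter_tube"]:
    for n in Ps:
        d=ctrl.recognise(l,n)
        if d: obs[l,n]=d[0]['point']
        print(l,n,[(np.round(q['point'],1).tolist(),round(q['confidence'],2)) for q in d[:2]], np.round(plane(Ps[n],d[0]['point'],82),1) if d else '')
    if (l,"top") in obs and (l,"side") in obs:
        a=[np.array(obs[l,n])[::-1].reshape(2,1) for n in("top","side")]
        X=cv2.triangulatePoints(Ps["top"],Ps["side"],a[0].astype(float),a[1].astype(float)).ravel(); print('   tri',np.round(X[:3]/X[3],1))
print(ctrl.sense()['time_s'])
E
```

```text
start_top top [([172.9, 230.6], 0.42)] [587.1  91.2]
start_top side [([199.9, 227.9], 0.44)] [578.8  99.4]
   tri [588.7  91.7  68.4]
mains_on top [([166.9, 258.3], 0.71)] [609.9  -8.9]
mains_on side [([180.3, 248.6], 0.64)] [595.5  -3.9]
   tri [609.4 -11.2  67.8]
extractor_on top [([192.3, 287.7], 0.51)] [ 518.5 -115.5]
extractor_on side [([177.5, 296.4], 0.81)] [ 497.3 -121.9]
   tri [ 511.7 -121.7   74.3]
stop_top top [] 
stop_top side [([165.2, 263.5], 0.44)] [612.  -87.8]
lamp_on top [([200.1, 260.3], 0.66), ([168.8, 130.8], 0.21)] [489.4 -17. ]
lamp_on side [([196.5, 273.1], 0.55)] [492.1  -8.7]
   tri [492.5 -15.   76.3]
cutter_tube top [([199.2, 229.7], 0.5), ([195.3, 288.6], 0.28)] [491.7  93. ]
cutter_tube side [] 
0.75
```

```bash
cat >> h.py <<'E'
def Rm(s):
    q=s['ee_rot']; return R.from_quat([q[1],q[2],q[3],q[0]])
def go(target,yaw=None,s=None):
    """needed shift in tool axes, in shares, and rotvec shares; desired tool: x down, z axis horizontal at angle yaw"""
    s=s or ctrl.sense(); r=Rm(s); M=r.as_matrix()
    d=np.array(target)-s['eef_pos']; print('pos',np.round(s['eef_pos'],1),'tool xyz cols',np.round(M,3).tolist(),'zyaw',np.degrees(np.arctan2(M[1,2],M[0,2])))
    print('shift shares',np.round(M.T@d/150,4),'mm',np.round(M.T@d,1))
    if yaw is not None:
        z=np.array([np.cos(yaw),np.sin(yaw),0]);x=np.array([0,0,-1.]);D=np.c_[x,np.cross(z,x),z]
        print('turn shares',np.round((r.inv()*R.from_matrix(D)).as_rotvec()/np.radians(60),4))
E
python3 - <<'E'
from h import *
go([440,-15,300],0.1)
E
```

```text
pos [ 230.1 -471.9  231.3] tool xyz cols [[0.0, 0.438, -0.899], [-0.0, -0.899, -0.438], [-1.0, 0.0, -0.0]] zyaw -154.00085761376812
shift shares [-0.458  -2.1243 -2.5927] mm [ -68.7 -318.6 -388.9]
turn shares [-2.6622  0.     -0.    ]
```

```bash
python3 - <<'E'
from h import *
go([590,-15,290],np.pi+0.08)
E
```

```text
pos [ 230.1 -471.9  231.3] tool xyz cols [[0.0, 0.438, -0.899], [-0.0, -0.899, -0.438], [-1.0, 0.0, -0.0]] zyaw -154.00085761376812
shift shares [-0.3913 -1.6859 -3.4915] mm [ -58.7 -252.9 -523.7]
turn shares [ 0.3569 -0.     -0.    ]
```

{"method": "move_arm", "body": {
  "targets": [
    [[0,-0.04,-0.112,-0.233,0,0,0],[0,-0.04,-0.112,-0.233,0,0,0],[0,-0.04,-0.112,-0.233,0,0,0],[0,-0.04,-0.112,-0.233,0,0,0],[0,-0.04,-0.112,-0.233,0,0,0]]
  ]
}}

```text
time_s: 1.25
eef_pos: [351.1, -318.4, 261.6]
ee_rot: [0.159, 0.689, 0.159, -0.689]
force: [-0.1, 0.0, -0.4]
grip_width: 0.138
```

{"method": "move_arm", "body": {
  "targets": [
    [[0,-0.04,-0.112,-0.233,0,0,0],[0,-0.04,-0.112,-0.233,0,0,0],[0,-0.04,-0.112,-0.233,0,0,0],[0,-0.04,-0.112,-0.233,0,0,0],[0,-0.03,-0.112,-0.233,0,0,0]]
  ]
}}

```text
time_s: 1.75
eef_pos: [471.5, -166.3, 290.3]
ee_rot: [0.159, 0.689, 0.159, -0.689]
force: [-0.0, -0.8, -0.2]
grip_width: -0.003
```

{"method": "move_arm", "body": {
  "targets": [
    [[0,0,-0.112,-0.233,0,0,0],[0,0,-0.112,-0.233,0,0,0],[0,0,-0.112,-0.233,0,0,0],[0,0,-0.112,-0.233,0,0,0],[0,0,-0.112,-0.233,0,0,0]]
  ]
}}

```text
time_s: 2.25
eef_pos: [591.7, -14.1, 289.8]
ee_rot: [0.159, 0.689, 0.159, -0.689]
force: [0.2, -0.8, -0.3]
grip_width: -0.002
```

{"method": "move_arm", "body": {
  "targets": [
    [[0,0,0,0,0.12,0,0],[0,0,0,0,0.12,0,0],[0,0,0,0,0.116,0,0],[0,0,0,0,0,0,0]]
  ]
}}

```text
time_s: 2.65
eef_pos: [590.9, -15.5, 289.7]
ee_rot: [-0.028, -0.706, -0.028, 0.707]
force: [-0.1, -0.5, 0.3]
grip_width: -0.0
```

```bash
python3 - <<'E'
from h import *
s=ctrl.sense(); go([590,-15,290],np.pi+0.08,s); print(s['time_s'],s['grip_width'],s['force'])
im=ctrl.capture("wrist"); cv2.imwrite("pics/w1.png",im[:,:,::-1]); np.save("w1P.npy",wristP(s))
E
```

```text
pos [590.9 -15.5 289.7] tool xyz cols [[-0.0, 0.08, -0.997], [0.0, -0.997, -0.08], [-1.0, -0.0, 0.0]] zyaw -175.40799157885272
shift shares [-0.0021 -0.0036  0.0056] mm [-0.3 -0.5  0.8]
turn shares [0.0001 0.0002 0.    ]
2.65 -0.0003831525185383624 [-0.06480621 -0.48370983  0.26017514]
```

View pics/w1.png

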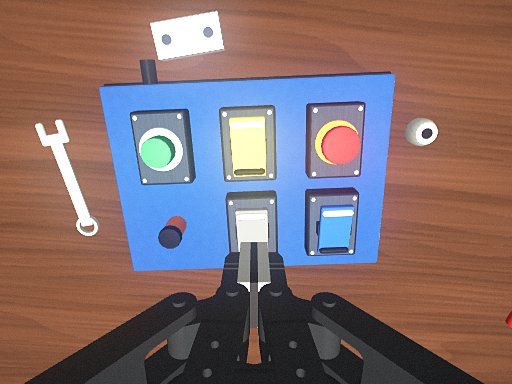

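The wrist view has all six places: start (155,151), mains (248,145) with its rib near (248,122), stop (338,143), tube (172,235), lamp (252,225), extractor rib (337,212). I fit the console pose from the blue outline and module corners.

```bash
python3 - <<'E'
from h import *
Pm=np.load("w1P.npy"); im=cv2.imread("pics/w1.png")
hsv=cv2.cvtColor(im,cv2.COLOR_BGR2HSV); m=cv2.inRange(hsv,(105,120,60),(125,255,255))
cs,_=cv2.findContours(m,cv2.RETR_EXTERNAL,cv2.CHAIN_APPROX_NONE); c=max(cs,key=cv2.contourArea)
hull=cv2.convexHull(c); ap=cv2.approxPolyDP(hull,8,True)[:,0]; print(ap.tolist())
W=[plane(Pm,p[::-1],30) for p in ap.astype(float)]; print(np.round(W,1).tolist())
print('centre',np.mean(W,0),'sides',[np.linalg.norm(W[i]-W[i-1]).round(1) for i in range(len(W))])
for l in ["start_top","mains_on","extractor_on","stop_top","lamp_on"]:
    d=ctrl.recognise(l,"wrist"); print(l,[(np.round(q['point'],1).tolist(),round(q['confidence'],2),np.round(plane(Pm,q['point'],82 if 'on' in l else 81),1).tolist()) for q in d[:2]])
crop=cv2.resize(im[60:280,90:400],None,fx=2.5,fy=2.5,interpolation=cv2.INTER_CUBIC); cv2.imwrite("pics/w1c.png",crop); print(crop.shape)
E
```

```text
[[394, 74], [375, 262], [134, 270], [100, 87]]
[[700.7, -175.7], [445.5, -205.8], [403.9, 145.3], [657.6, 175.5]]
centre [551.88595506 -15.15920558] sides [np.float64(353.9), np.float64(256.9), np.float64(353.6), np.float64(255.5)]
start_top [([150.6, 159.6], 0.92, [596.6, 90.5])]
mains_on [([146.2, 250.9], 0.63, [610.0, -11.6]), ([151.5, 158.1], 0.45, [595.7, 91.9])]
extractor_on [([226.7, 333.8], 0.9, [519.6, -120.1])]
stop_top [([145.2, 340.4], 0.77, [619.0, -111.5]), ([147.3, 245.9], 0.33, [608.1, -6.1])]
lamp_on [([222.0, 253.3], 0.68, [518.0, -21.7])]
(550, 775, 3)
```

View pics/w1c.png

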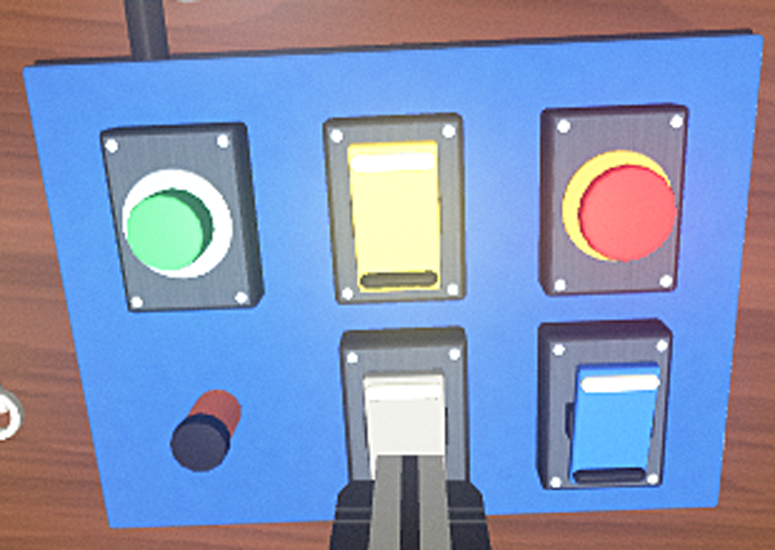

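```bash
python3 - <<'E'
from h import *
Pm=np.load("w1P.npy")
o=lambda c:np.array(c)/2.5+[90,60]
pts={'mains_on':((55+29,0,82),o((396,161))),'ext_on':((-55+29,-105,82),o((620,383))),'lamp_on':((-55+29,0,82),o((404,385))),'start':((55,105,81),o((168,231))),'stop':((55,-105,83),o((628,213))),
 'top_ctr':None}
del pts['top_ctr']
def loc(p,q): 
    c,s=np.cos(p[2]),np.sin(p[2]); return np.array([p[0]+c*q[0]-s*q[1],p[1]+s*q[0]+c*q[1],q[2]+(p[3] if len(p)>3 else 0)])
for n in(3,4):
    f=lambda p:np.concatenate([proj(Pm,loc(p,q))-u for q,u in pts.values()])
    r=least_squares(f,[550,-15,0.1,0][:n]); print(np.round(r.x,3),np.round(r.fun.reshape(-1,2),1).tolist())
    for k,(q,u) in pts.items(): print(k,loc(r.x,q).round(1),'direct',plane(Pm,u[::-1],q[2]).round(1))
# module screw points/ corners unused; triangulate with fixed cams
for k,w in {'start':(172.9,230.6)}.items(): print(plane(P("top"),w,81))
for k,(q,u) in pts.items(): print(k,'top px',proj(P("top"),loc(r.x,q)).round(1),'side px',proj(P("side"),loc(r.x,q)).round(1))
E
python3 - <<'E'
import cv2
a=cv2.imread('pics/top0.png')[140:235,200:320]; b=cv2.imread('pics/side0.png')[140:260,185:335]
cv2.imwrite('pics/tc.png',cv2.resize(a,None,fx=6,fy=6,interpolation=cv2.INTER_CUBIC)); cv2.imwrite('pics/sc.png',cv2.resize(b,None,fx=5,fy=5,interpolation=cv2.INTER_CUBIC))
E
```

```text
[ 5.51811e+02 -1.57990e+01  1.16000e-01] [[-0.8, -1.5], [0.8, -0.3], [-0.1, 1.8], [-1.5, -0.1], [1.6, 0.8]]
mains_on [635.2  -6.1  82. ] direct [633.7  -7. ]
ext_on [ 538.2 -123.1   82. ] direct [ 537.7 -122.2]
lamp_on [526.  -18.8  82. ] direct [528.3 -18.8]
start [594.3  94.9  81. ] direct [594.3  93.2]
stop [ 618.6 -113.7   83. ] direct [ 619.4 -111.8]
[ 5.50544e+02 -1.61340e+01  1.16000e-01 -5.60000e+00] [[-0.5, -0.9], [-0.3, -1.1], [0.1, 1.0], [0.3, 0.1], [0.4, 1.0]]
mains_on [634.   -6.4  76.4] direct [633.7  -7. ]
ext_on [ 536.9 -123.4   76.4] direct [ 537.7 -122.2]
lamp_on [524.7 -19.1  76.4] direct [528.3 -18.8]
start [593.   94.5  75.4] direct [594.3  93.2]
stop [ 617.3 -114.    77.4] direct [ 619.4 -111.8]
[587.20007442  91.22211073]
mains_on top px [257.7 160.6] side px [241.  175.2]
ext_on top px [289.8 187.4] side px [287.5 172.4]
lamp_on top px [260.9 190.5] side px [267.8 190.6]
start top px [229.8 171.5] side px [226.1 198.1]
stop top px [287.2 165.3] side px [267.9 161.7]
```

View pics/tc.png

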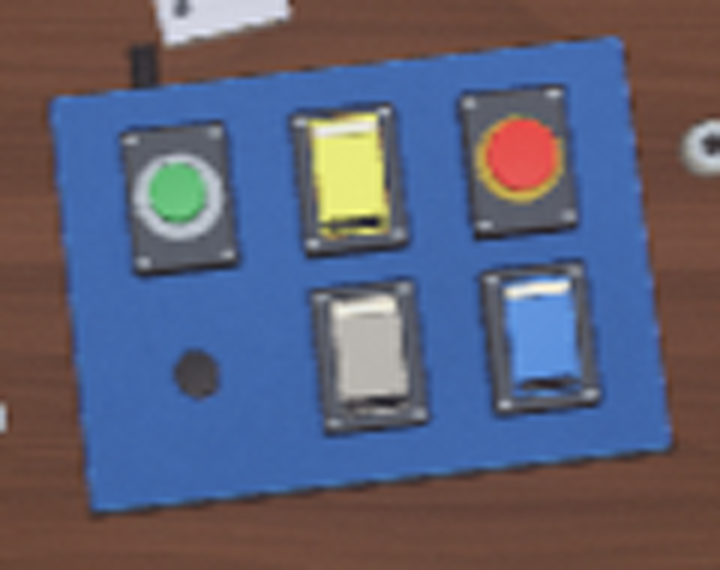

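View pics/sc.png

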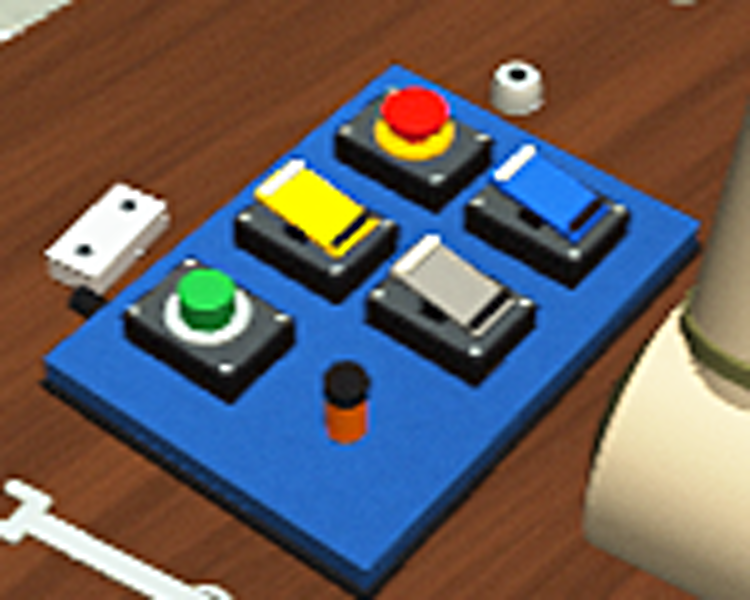

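All three views agree to about a pixel. In the top crop the mains rib is at (346,128) and the extractor rib at (537,290). In the side crop they are at (279,178) and (515,167). I fuse all three into one fit.

```bash
python3 - <<'E'
from h import *
C={'w':np.load("w1P.npy"),'t':P("top"),'s':P("side")}
sc={'w':(2.5,(90,60)),'t':(6,(200,140)),'s':(5,(185,140))}
L={'mains':(84,0,82),'ext':(-26,-105,82),'lamp':(-26,0,82),'start':(55,105,81),'stop':(55,-105,83)}
O={'w':dict(mains=(396,161),ext=(620,383),lamp=(404,385),start=(168,231),stop=(628,213)),
 't':dict(mains=(346,128),ext=(537,290),lamp=(364,305),start=(178,191),stop=(523,154)),
 's':dict(mains=(279,178),ext=(515,167),lamp=(417,257),start=(207,283),stop=(415,108))}
px={(c,k):np.array(v)/sc[c][0]+sc[c][1] for c in O for k,v in O[c].items()}
def loc(p,q): 
    c,s=np.cos(p[2]),np.sin(p[2]); return np.array([p[0]+c*q[0]-s*q[1],p[1]+s*q[0]+c*q[1],q[2]])
r=least_squares(lambda p:np.concatenate([(proj(C[c],loc(p,L[k]))-u)/(1 if c!='w' else 1.5) for (c,k),u in px.items()]),[550,-15,.1]); print(np.round(r.x,3)); print(np.round(r.fun.reshape(-1,2),1).tolist())
for k in L:
    X=least_squares(lambda X:np.concatenate([proj(C[c],X)-px[c,k] for c in C]),[550,0,80]).x
    print(k,'model',loc(r.x,L[k]).round(1),'tri',X.round(1))
m=loc(r.x,L['mains']); go([m[0],m[1],105],np.pi+r.x[2])
E
```

```text
[ 5.50423e+02 -1.54060e+01  1.13000e-01]
[[-0.6, -0.2], [0.1, 0.6], [-0.4, 1.9], [-1.1, 0.5], [0.8, 1.5], [-0.1, -1.0], [0.2, -1.0], [0.1, -0.5], [-0.1, -0.6], [0.0, -0.5], [0.0, -1.6], [-0.5, -2.0], [-0.7, -1.9], [-0.6, 0.3], [-0.1, -1.0]]
mains model [633.9  -5.9  82. ] tri [632.8  -6.8  74.8]
ext model [ 536.4 -122.7   82. ] tri [ 534.4 -124.5   73.8]
lamp model [524.6 -18.3  82. ] tri [524.1 -19.2  72.2]
start model [593.2  95.1  81. ] tri [593.7  93.6  79.6]
stop model [ 616.9 -113.5   83. ] tri [ 618.  -114.    75.9]
pos [590.9 -15.6 289.8] tool xyz cols [[0.0, 0.082, -0.997], [0.0, -0.997, -0.082], [-1.0, -0.0, -0.0]] zyaw -175.28495020582767
shift shares [ 1.2321 -0.0407 -0.2912] mm [184.8  -6.1 -43.7]
turn shares [-0.0293 -0.      0.    ]
```

{"method": "move_arm", "body": {
  "targets": [
    [[0,0.2,-0.02,-0.145,-0.029,0,0],[0,0.25,-0.02,-0.145,0,0,0],[0,0.3,0,0,0,0,0],[0,0.3,0,0,0,0,0],[0,0.18,0,0,0,0,0]]
  ]
}}

```text
time_s: 3.45
eef_pos: [632.2, -5.1, 101.5]
ee_rot: [-0.039, -0.704, -0.04, 0.708]
force: [0.1, -0.5, -0.1]
grip_width: -0.005
```

{"method": "move_arm", "body": {
  "targets": [
    [[0,0,0,0,0,0,0]]
  ]
}}

```text
time_s: 3.55
eef_pos: [631.6, -5.1, 101.3]
ee_rot: [-0.039, -0.703, -0.04, 0.709]
force: [-0.5, -0.4, -0.2]
grip_width: -0.003
```

```bash
python3 - <<'E'
from h import *
s=ctrl.sense(); go([633.6,-6,82],np.pi+0.113,s); print(s['time_s'],s['force'])
im=ctrl.capture("wrist"); cv2.imwrite("pics/w2.png",im[:,:,::-1]); np.save("w2P.npy",wristP(s))
im=ctrl.capture("side"); cv2.imwrite("pics/s2.png",cv2.resize(im[130:270,175:345,::-1],None,fx=4,fy=4,interpolation=cv2.INTER_CUBIC))
print(proj(P("side"),s['eef_pos']))
E
```

```text
pos [631.6  -5.1 101.3] tool xyz cols [[-0.007, 0.112, -0.994], [0.001, -0.994, -0.112], [-1.0, -0.002, 0.007]] zyaw -173.57691986484286
shift shares [ 0.1289  0.0077 -0.0134] mm [19.3  1.1 -2. ]
turn shares [-0.0009  0.0069  0.0022]
3.55 [-0.54435722 -0.36454865 -0.24191766]
[240.96074501 170.13523014]
```

View pics/w2.png

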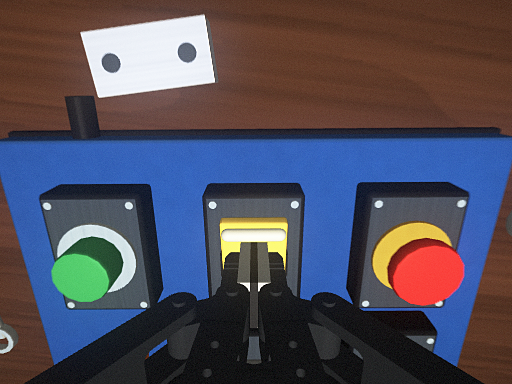

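View pics/s2.png

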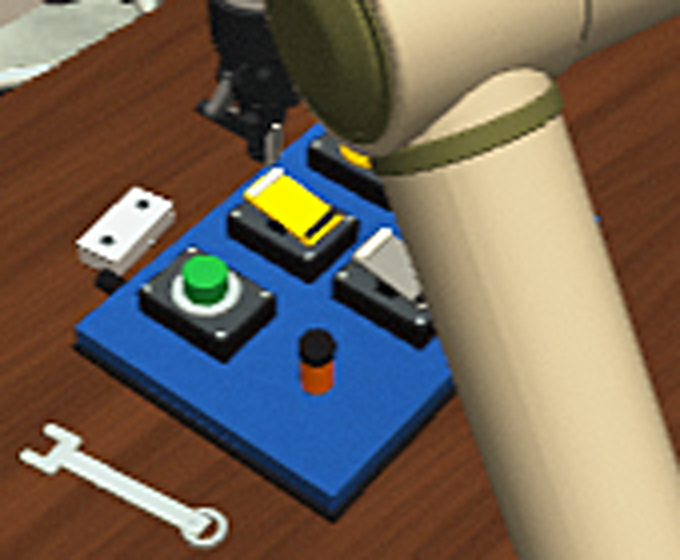

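The finger hangs over the mains rib (wrist pixel (253,236)), and the red and green buttons are well clear on either side. Next I descend in steps and watch the force.

{"method": "move_arm", "body": {
  "targets": [
    [[0,0.08,0.007,-0.016,0,0.007,0.002],[0,0.06,0,0,0,0,0],[0,0.03,0,0,0,0,0]]
  ]
}}

```text
time_s: 3.95
eef_pos: [636.7, -6.3, 80.7]
ee_rot: [0.04, 0.709, 0.039, -0.703]
force: [3.3, 0.2, 5.4]
grip_width: 0.003
```

{"method": "move_arm", "body": {
  "targets": [
    [[0,0.02,0,0,0,0,0],[0,0.013,0,0,0,0,0]]
  ]
}}

```text
time_s: 4.15
eef_pos: [637.4, -6.3, 76.3]
ee_rot: [0.04, 0.71, 0.039, -0.702]
force: [2.9, 0.3, 5.5]
grip_width: 0.002
```

{"method": "move_arm", "body": {
  "targets": [
    [[0,0.02,0,0.01,0,0,0],[0,0.02,0,0.01,0,0,0]]
  ]
}}

```text
time_s: 4.35
eef_pos: [634.0, -6.7, 69.7]
ee_rot: [0.04, 0.71, 0.039, -0.702]
force: [5.8, 0.1, 19.4]
grip_width: -0.001
```

{"method": "move_arm", "body": {
  "targets": [
    [[0,0.01,0,0,0,0,0],[0,0.007,0,0,0,0,0]]
  ]
}}

```text
time_s: 4.55
eef_pos: [634.3, -6.7, 69.4]
ee_rot: [0.04, 0.71, 0.038, -0.702]
force: [-4.8, 2.2, 28.2]
grip_width: 0.0
```

Hard stop reached at z≈69.5 with 28 N. I hold briefly, lift and check.

{"method": "move_arm", "body": {
  "targets": [
    [[0,0,0,0,0,0,0],[0,0,0,0,0,0,0],[0,-0.1,0,0,0,0,0],[0,-0.25,0,0,0,0,0],[0,0,0,0,0,0,0]]
  ]
}}

```text
time_s: 5.05
eef_pos: [634.3, -6.8, 123.2]
ee_rot: [0.041, 0.711, 0.038, -0.701]
force: [-0.4, 0.3, 1.4]
grip_width: 0.001
```

```bash
python3 - <<'E'
from h import *
s=ctrl.sense(); go([537,-122.5,110],np.pi+0.113,s); print(s['time_s'],s['force'])
a=ctrl.capture("side")[130:270,175:345]; b=ctrl.capture("wrist")
cv2.imwrite("pics/s3.png",cv2.resize(a[:,:,::-1],None,fx=4,fy=4,interpolation=cv2.INTER_CUBIC)); cv2.imwrite("pics/w3.png",b[:,:,::-1])
E
```

```text
pos [634.3  -6.8 123.2] tool xyz cols [[0.013, 0.111, -0.994], [-0.003, -0.994, -0.111], [-1.0, 0.004, -0.013]] zyaw -173.60701074842686
shift shares [0.0811 0.6941 0.7314] mm [ 12.2 104.1 109.7]
turn shares [-0.0014 -0.0123 -0.0039]
5.05 [-0.39038149  0.30108567  1.36411033]
```

View pics/s3.png

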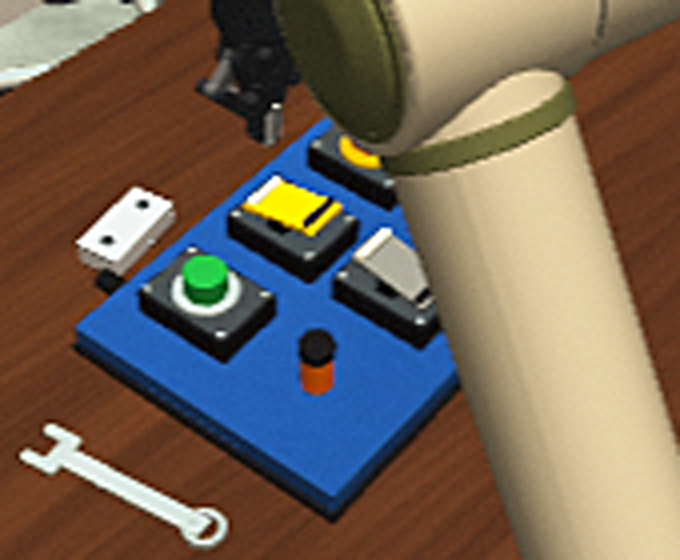

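View pics/w3.png

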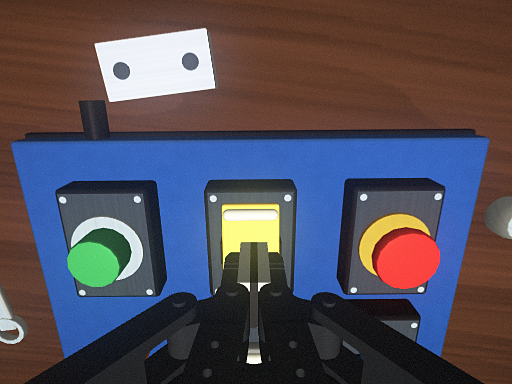

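The side view shows the yellow paddle tilted over with its rib end down, and the wrist view agrees (rib at (250,215)). The lamp and start are unchanged. Next is the extractor.

{"method": "move_arm", "body": {
  "targets": [
    [[0,0,0.139,0.146,0,-0.012,-0.004],[0,0,0.139,0.146,0,0,0],[0,0,0.139,0.146,0,0,0],[0,0,0.139,0.146,0,0,0],[0,0,0.138,0.147,0,0,0]]
  ]
}}

```text
time_s: 5.65
eef_pos: [533.7, -122.6, 117.5]
ee_rot: [-0.038, -0.703, -0.041, 0.709]
force: [0.1, -0.2, -0.2]
grip_width: -0.003
```

{"method": "move_arm", "body": {
  "targets": [
    [[0,0.08,0,0,0,0,0],[0,0,0,0,0,0,0]]
  ]
}}

```text
time_s: 5.85
eef_pos: [534.0, -121.7, 104.7]
ee_rot: [-0.037, -0.703, -0.04, 0.709]
force: [0.5, -0.6, 0.1]
grip_width: 0.0
```

```bash
python3 - <<'E'
from h import *
s=ctrl.sense(); go([537,-122.8,82],np.pi+0.113,s); print(s['time_s'],s['force'])
b=ctrl.capture("wrist"); Pw=wristP(s); print('expected rib px',proj(Pw,[536.4,-122.7,82]))
cv2.imwrite("pics/w4.png",b[:,:,::-1])
E
```

```text
pos [ 534.  -121.7  104.7] tool xyz cols [[-0.01, 0.11, -0.994], [0.004, -0.994, -0.11], [-1.0, -0.005, 0.009]] zyaw -173.68323158712244
shift shares [ 0.1508  0.0099 -0.0203] mm [22.6  1.5 -3. ]
turn shares [-0.0026  0.0089  0.0045]
5.85 [ 0.53615817 -0.60680762  0.10017133]
expected rib px [255.11137296 233.56395624]
```

View pics/w4.png

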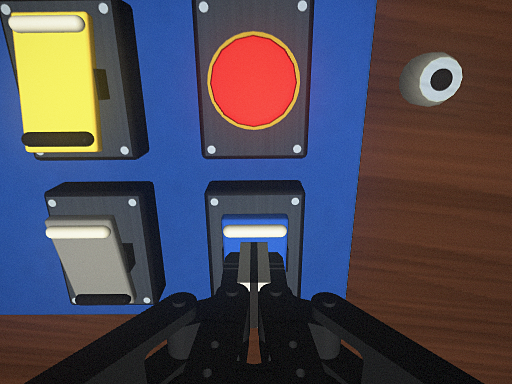

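The extractor rib at (254,231) is within 3 px of the prediction. The finger stands over it, so I press.

{"method": "move_arm", "body": {
  "targets": [
    [[0,0.08,0.01,-0.02,0,0.009,0.004],[0,0.06,0,0,0,0,0],[0,0.03,0,0,0,0,0]]
  ]
}}

```text
time_s: 6.2
eef_pos: [538.6, -122.4, 80.5]
ee_rot: [0.04, 0.707, 0.039, -0.705]
force: [3.2, 3.3, 5.8]
grip_width: 0.001
```

{"method": "move_arm", "body": {
  "targets": [
    [[0,0.02,0,0,0,0,0],[0,0.02,0,0,0,0,0],[0,0.02,0,0.01,0,0,0]]
  ]
}}

```text
time_s: 6.5
eef_pos: [537.9, -123.6, 72.9]
ee_rot: [0.04, 0.708, 0.038, -0.704]
force: [3.2, 0.4, 4.3]
grip_width: 0.003
```

{"method": "move_arm", "body": {
  "targets": [
    [[0,0.015,0,0.01,0,0,0],[0,0.01,0,0,0,0,0]]
  ]
}}

```text
time_s: 6.7
eef_pos: [535.8, -124.0, 69.6]
ee_rot: [0.04, 0.708, 0.038, -0.704]
force: [-2.9, 2.1, 21.3]
grip_width: 0.001
```

{"method": "move_arm", "body": {
  "targets": [
    [[0,0.008,0,0,0,0,0],[0,0,0,0,0,0,0],[0,0,0,0,0,0,0],[0,-0.1,0,0,0,0,0],[0,-0.28,0,0,0,0,0]]
  ]
}}

```text
time_s: 7.2
eef_pos: [532.7, -122.8, 121.6]
ee_rot: [-0.039, -0.704, -0.04, 0.708]
force: [0.3, -0.5, 0.2]
grip_width: -0.001
```

```bash
python3 - <<'E'
from h import *
s=ctrl.sense(); go([593.4,94.6,110],np.pi+0.113,s); print(s['time_s'],s['force'])
b=ctrl.capture("wrist"); cv2.imwrite("pics/w5.png",b[:,:,::-1])
E
```

```text
pos [ 532.7 -122.8  121.6] tool xyz cols [[-0.004, 0.111, -0.994], [0.002, -0.994, -0.111], [-1.0, -0.002, 0.004]] zyaw -173.6336042534194
shift shares [ 0.0783 -1.3956 -0.5629] mm [  11.7 -209.3  -84.4]
turn shares [-0.0018  0.004   0.0022]
7.2 [ 0.2862966  -0.45756614  0.17839417]
```

View pics/w5.png

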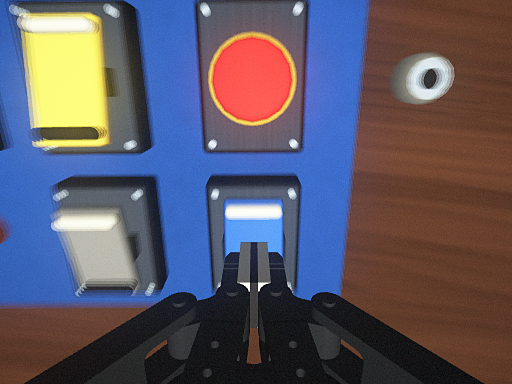

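The blue rib now sits lower, at (254,211), like mains after pressing. The image is a little motion-blurred, so I will look again from over the start button.

{"method": "move_arm", "body": {
  "targets": [
    [[0,0,-0.2,-0.08,0,0,0],[0,0,-0.2,-0.08,0,0,0],[0,0,-0.2,-0.08,0,0,0],[0,0,-0.2,-0.08,0,0,0]]
  ]
}}

```text
time_s: 7.65
eef_pos: [569.2, 2.0, 123.7]
ee_rot: [0.04, 0.707, 0.039, -0.705]
force: [-0.4, 0.2, -0.4]
grip_width: 0.0
```

{"method": "move_arm", "body": {
  "targets": [
    [[0,0,-0.2,-0.08,0,0,0],[0,0,-0.2,-0.08,0,0,0],[0,0,-0.2,-0.083,0,0,0],[0,0,0,0,0,0,0],[0,0,0,0,0,0,0]]
  ]
}}

```text
time_s: 8.15
eef_pos: [595.3, 94.6, 123.5]
ee_rot: [0.041, 0.707, 0.039, -0.705]
force: [-1.2, -0.5, 0.1]
grip_width: 0.0
```

```bash
python3 - <<'E'
from h import *
s=ctrl.sense(); go([593.4,94.6,81],np.pi+0.113,s); print(s['time_s'],s['force'])
b=ctrl.capture("wrist"); Pw=wristP(s); print('expected start px',proj(Pw,[593.3,94.6,81]),proj(Pw,[593.3,94.6+18,81]),'tcp',proj(Pw,s['eef_pos']))
cv2.imwrite("pics/w6.png",b[:,:,::-1])
a=ctrl.capture("side")[130:270,175:345]; cv2.imwrite("pics/s6.png",cv2.resize(a[:,:,::-1],None,fx=4,fy=4,interpolation=cv2.INTER_CUBIC))
E
```

```text
pos [595.3  94.6 123.5] tool xyz cols [[0.002, 0.112, -0.994], [-0.002, -0.994, -0.112], [-1.0, 0.002, -0.002]] zyaw -173.56133416048704
shift shares [ 0.2834 -0.0022  0.0134] mm [42.5 -0.3  2. ]
turn shares [-0.0006 -0.002  -0.0023]
8.15 [-1.20654092 -0.46297096  0.08449519]
expected start px [252.33206172 226.24096494] [224.47829191 223.40400034] tcp [252.80197578 257.45165726]
```

View pics/w6.png

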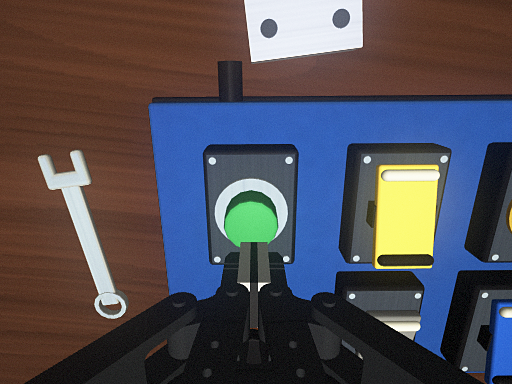

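View pics/s6.png

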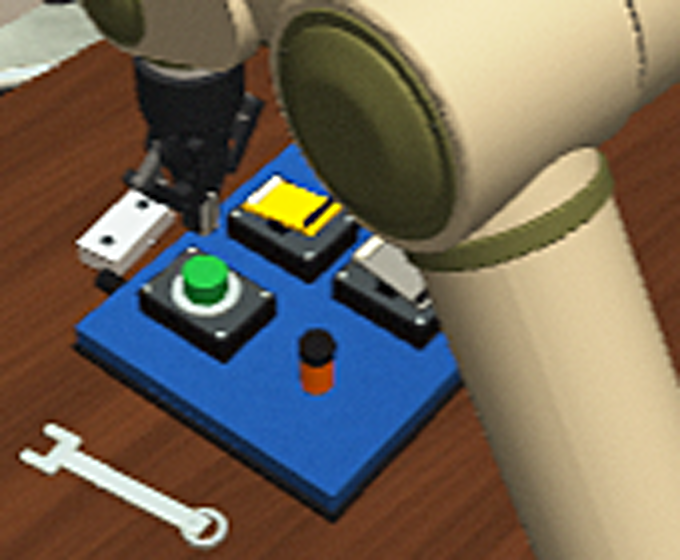

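Mains still on, start button at (251,220) as predicted (252,226), finger above it, spanner and workpiece clear. Extractor rib at the lower right; its hard stop was reached at the same height (69.6) as mains. Press start.

{"method": "move_arm", "body": {
  "targets": [
    [[0,0.1,0,0,0,0,0],[0,0.1,0,0,0,0,0],[0,0.06,0,0,0,0,0],[0,0.03,0,0,0,0,0]]
  ]
}}

```text
time_s: 8.65
eef_pos: [595.8, 93.7, 80.1]
ee_rot: [0.04, 0.707, 0.038, -0.705]
force: [-0.3, -0.0, 2.4]
grip_width: -0.002
```

{"method": "move_arm", "body": {
  "targets": [
    [[0,0.025,0,0,0,0,0],[0,0.02,0,0,0,0,0],[0,0.01,0,0,0,0,0]]
  ]
}}

```text
time_s: 8.95
eef_pos: [596.5, 94.1, 73.1]
ee_rot: [0.04, 0.708, 0.038, -0.704]
force: [-1.5, -3.0, 5.0]
grip_width: 0.001
```

{"method": "move_arm", "body": {
  "targets": [
    [[0,0.012,0,0,0,0,0],[0,0,0,0,0,0,0],[0,0,0,0,0,0,0],[0,0,0,0,0,0,0],[0,0,0,0,0,0,0]]
  ]
}}

```text
time_s: 9.45
eef_pos: [596.6, 94.1, 72.9]
ee_rot: [0.04, 0.708, 0.038, -0.704]
force: [-7.0, -3.7, 15.9]
grip_width: -0.004
```

{"method": "move_arm", "body": {
  "targets": [
    [[0,0,0,0,0,0,0],[0,0,0,0,0,0,0],[0,0,0,0,0,0,0],[0,0,0,0,0,0,0],[0,0,0,0,0,0,0]]
  ]
}}

```text
time_s: 9.95
eef_pos: [596.6, 94.2, 72.9]
ee_rot: [0.04, 0.708, 0.038, -0.704]
force: [-7.3, -3.3, 15.3]
grip_width: -0.001
```

{"method": "move_arm", "body": {
  "targets": [
    [[0,-0.05,0,0,0,0,0],[0,-0.1,0,0,0,0,0],[0,-0.25,0,0,0,0,0],[0,-0.3,0,0,0,0,0],[0,-0.3,0,0,0,0,0]]
  ]
}}

```text
time_s: 10.45
eef_pos: [595.3, 94.9, 222.5]
ee_rot: [0.04, 0.708, 0.039, -0.704]
force: [0.5, -0.1, -0.4]
grip_width: -0.004
```

{"method": "move_arm", "body": {
  "targets": [
    [[0,-0.2,0.15,0,0,0,0],[0,0,0.2,0,0,0,0],[0,0,0.2,0,0,0,0],[0,0,0,0,0,0,0],[0,0,0,0,0,0,0]]
  ]
}}

```text
time_s: 10.95
eef_pos: [604.6, 12.7, 250.9]
ee_rot: [0.04, 0.708, 0.039, -0.704]
force: [-0.3, 1.7, -0.1]
grip_width: 0.0
```

```bash
python3 - <<'E'
from h import *
s=ctrl.sense(); print(s['time_s'],s['force'],s['eef_pos'])
b=ctrl.capture("wrist"); cv2.imwrite("pics/w7.png",b[:,:,::-1])
a=ctrl.capture("top"); cv2.imwrite("pics/t7.png",a[:,:,::-1])
a=ctrl.capture("side"); cv2.imwrite("pics/s7.png",cv2.resize(a[120:270,165:345,::-1],None,fx=4,fy=4,interpolation=cv2.INTER_CUBIC))
E
```

```text
10.95 [-0.29822861  1.73022659 -0.10476287] [604.64230203  12.7082103  250.90137291]
```

View pics/w7.png

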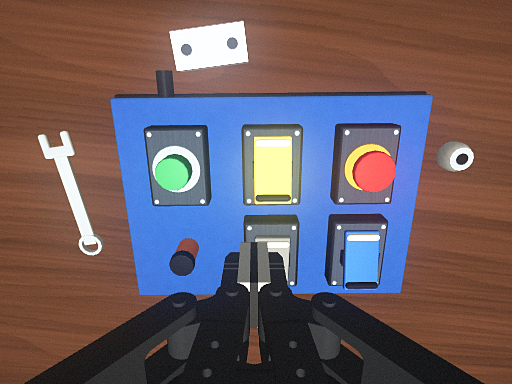

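View pics/s7.png

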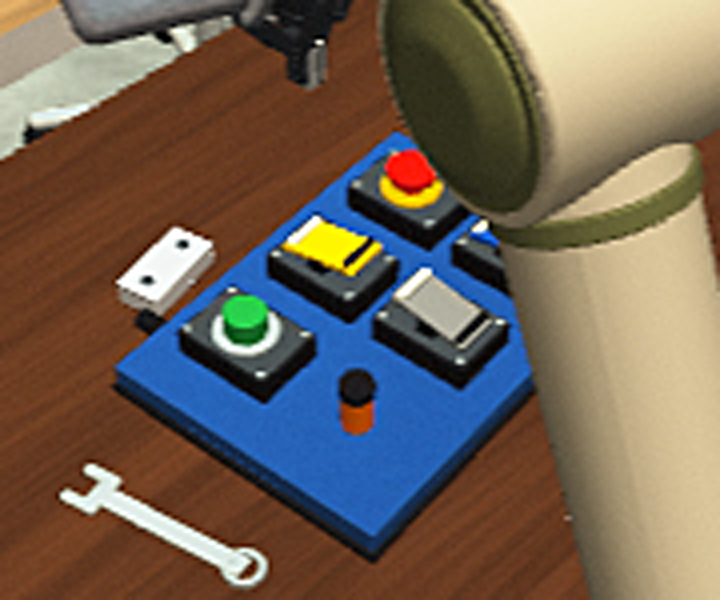

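Both paddles show the same tilt, with the yellow rib at (272,140) and the blue rib at (362,238). The start button is out, the lamp, stop and tube are untouched, and the tool is free. I hand in the job.

```bash
python3 - <<'E'
from rig import ctrl
print(ctrl.finish_job()); print(ctrl.sense()['time_s'])
E
```

```text
the job is handed in; nothing more can be done
None
the job is handed in; nothing more can be done
```

I pressed the controls in the required order with closed fingertips and handed the job in at about 11 s; the hand-in gives no verdict.

- **Mains:** pressed to its hard stop at TCP z ≈ 69.4 mm with 28 N.
- **Extractor:** pressed to its hard stop at z ≈ 69.6 mm with at least 21 N.
- **Start:** pushed fully in at z ≈ 72.9 mm with about 16 N, held for about 1.0 s, then released.

**Last checks:** the wrist and side pictures showed yellow and blue on, green out, and the lamp, red stop and tube as before. The spanner, collet nut and workpiece looked unmoved. The oil bottle, screwdriver and insert box were not in those pictures, and I did not look at the last top picture. The tool was high and touching nothing.

**Disagreements:**
- Rib heights triangulated from the pictures came out 7 to 10 mm below the stated 82 mm. Contact force showed the stated heights were right.
- The trained networks' rib points were up to about 25 mm from the rib centres. I used the console fit from all three cameras instead.
- The extractor's tilt was judged from the wrist picture and the stop height, because the arm hid most of it in the side view.

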